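# Pack the needle cases into the swing tray

## Robot

A 6-joint arm with a two-finger parallel gripper is mounted at the origin on the work surface. World frame = base frame: x ahead of the robot, y to its left, z up, the work surface at z = 0. Lengths are in m, angles in rad, forces in N, time in s.
With the tool pointing down it reaches from about 0.275 to 1 m from the base axis. Payload 8.4 kg.
Tool frame: the origin (TCP) lies between the finger pads, 19 mm behind the fingertips; this is the grasp point; x points along the fingers, y is the direction in which the jaws open and shut, and the axes are right-handed (so a half turn about x gives the same grasp; the last joint's range is limited). The gripper opens to 85 mm and grips with 20 to 120 N. Pads are 22 mm wide; open, the fingers measure 114 mm over their backs; the gripper's body (76 mm by 85 mm) begins 54 mm behind the grasp point. The pads swing forward as they close: fully open they stand 13 mm farther back than shut.
Start: joints at [1.24, 0.353, 1.633, -0, 1.155, -0.002], TCP at [0.202, 0.592, 0.25] pointing down, gripper open.
Joint ranges: [-2.63, 2.63], [-0.92, 2.1], [0.06, 2.66], [-1.3, 4.44], [0, 2.69], [-3.02, 3.02]. Speed limits (rad/s): [2.22, 2.22, 2.79, 3.14, 3.14, 3.14].

## Interface

Orientations are given as a rotation vector (axis times angle).
In Python, from bench import manip, imaging gives the robot as it stands.
- The arm moves only by the shell command python3 -m crank 'ROWS' [FORCE]. ROWS is text: rows parted by semicolons, each of 7 numbers parted by spaces: the shift along the tool's x, y, z in m, then the turn, a rotation vector about the tool's x, y, z in degrees, then the closure, from -1 (fully open) to 1 (shut). In form: x y z rx ry rz claw; .... A call has 1 to 12 rows; each row is the pose to reach, as a shift and turn from the pose measured when the call began, along the tool's axes at that moment; what a row does not reach only later rows make up. A row lasts 1/10 s, in which the tool goes at most 50 mm and 8.59 degrees, less where a joint would pass 70% of its speed; a pose out of reach is approached as far as the arm can. A call with a gripper value outside its range is refused whole. The fingers move at their own pace and stop on an object; FORCE is the grip in N (left out, the last holds). Time passes only in rows, so rows that repeat a pose let the fingers close. It gives the time, the measured TCP pose, the force and the opening at its end, in the units of the state.
- manip.observe(): the state, without advancing time (a new reading comes with each control period).
- imaging.read_camera(name): name is "scene" or "top" or "wrist"; returns the picture (480x640x3 uint8, red, green, blue); there is no depth.
- imaging.camera_params(name): a dict with "fx", "fy", "cx", "cy" (pixels), "dist" ([k1, k2, p1, p2, k3] as OpenCV has them; the pictures are not rectified), "xyz" and "attitude" of the camera in the world. Camera axes: x right, y down, z forward; pixel columns grow to the right and rows downward; lengths in m; the calibration is good to about 2 mm. A picture is of the moment at which its call begins: read the wrist's pose just before it. camera_params takes no time and is no camera call; for the wrist camera it gives the pose at the moment of the call.
- manip.job_done(): hands the job in, once; it reports no verdict.
The state is a dict: "time_s": time; "joint_positions": joint angles; "qd": joint speeds; "joint_efforts": joint torques, N m; "tcp_pos": TCP position; "tcp_rot": TCP orientation; "contact_force": force on the tool from outside, world axes, zero at the start; "ft_torque": the same for the moment, N m; "finger_gap": finger opening in m.
Only numpy, scipy, OpenCV 4.12 (cv2) and the standard library are available. Lean on these libraries where they do the work, as an engineer would, in place of code of your own. Each camera call takes 0.05 s, during which the arm holds its last target. There are 200 camera calls.

## Task

Push the flat wooden tray round on its pivot pin until it rests against the stop peg, then screw the knurled nut on the pin down clockwise until it stops tight. After that swing the keeper bar open, lay every needle case flat in the tray, lengthwise in the bays between the ridges, and last swing the bar shut over them until it snaps home in its catch. Leave all the other things on the table where they are.

Things in the scene. Friction and masses are not known exactly. Their poses are not given: they have to be found in the camera images.
- stand: light wooden base board, 8 mm thick, fixed to the table; origin on the table under the axis of the upright steel pivot pin (a stud 10 mm thick, top at 78 mm). x runs from the pin along the board, the tray's heading when home; y to the left of that, z up
- stop_peg (a point): foot of the steel stop peg's axis, on the board 8 mm above the table; peg 18 mm thick, top 44 mm above the table, at x = 205, y = +80 mm of the stand
- tray (a joint): heading of the flat dark wooden tray that turns level on the pivot pin: 0 = home, against the stop peg; grows (rad) as it swings clockwise seen from above, away from the peg, to 1.1. Stays where left; about 0.25 N m moves it, even with the nut tight, so do not push it off the peg later
- tray_side (a point): middle of the tray's outer side away from the stop peg (where to push it home): on the face at y = -71 mm of the tray, 153 mm from the pin, 22 mm above the table; the face spans heights 10 to 34 mm. Push towards +y of this point's axes (those of tray_floor)
- tray_floor (a point): middle of the tray's inner floor, 16 mm above the table, 153 mm from the pin. Axes turn with the tray: x away from the pin, y left of that (towards the stop peg), z up. Inside 156 (x) by 130 mm (y); walls at the x ends 5 mm thick, 10 mm above the floor, at the y sides 6 mm thick, 18 mm above the floor
- tray_bay_in (a point): middle of the floor of the bay next to the pin, at x = -52 mm of tray_floor, same axes. Two ridges along y, 3 mm wide, 5 mm high, at x = -26 and +26 mm of tray_floor part the three bays; each takes one case along y
- tray_bay_out (a point): middle of the floor of the outermost bay, at x = +52 mm of tray_floor, same axes; the middle bay is at tray_floor itself. The keeper bar's brass post (12 mm thick, its collar 20 mm) stands 57 mm further out in x
- bar (a joint): brass keeper bar, 190 mm long, 14 mm thick, swings level about a post on the tray's outer end, 45 to 59 mm above the table: 0 = shut (as at the start), over the middle of the tray along x, free end at the catch prong; grows (rad) counterclockwise from above to 1.6 = out over the tray's -y side. An over-centre spring snaps it shut below 0.5, open beyond 1.1; 0.12 N m moves it
- bar_hinge (a point): axis of the keeper bar's post, 52 mm above the table; its axes turn with the bar, which runs from here to its -x
- bar_knob (a point): upright black knob on the keeper bar, 18 mm thick, heights 59 to 85 mm above the table, 150 mm from the bar's post; this point is 72 mm above the table. With the bar shut it is at x = -41, y = 0 mm of tray_floor
- nut (a joint): round knurled steel nut on the pivot pin, 40 mm across, heights 28 to 60 mm above the table: turned clockwise seen from above it tightens, value grows (rad) from 0..0.8 (loose) to its stop at 4.0. About 0.08 N m turns it; its height does not visibly change. The dark rib on its top points along the stand's x when tight
- nut_grip (a point): point on the nut's axis, 50 mm above the table, a good TCP height to grip it from above at any yaw
- case1: wooden needle case, a plain rounded square bar 110 mm long, 24 x 24 mm in section, about 60 g, with a dark cap at one end. Origin at its centre; its x axis runs along its length, towards the cap. It may lie on any of its long sides. Absent in some starts (then None)
- case2: wooden needle case, a plain rounded square bar 110 mm long, 24 x 24 mm in section, about 60 g, with a dark cap at one end. Origin at its centre; its x axis runs along its length, towards the cap. It may lie on any of its long sides. Absent in some starts (then None)
- case3: wooden needle case, a plain rounded square bar 110 mm long, 24 x 24 mm in section, about 60 g, with a dark cap at one end. Origin at its centre; its x axis runs along its length, towards the cap. It may lie on any of its long sides. Absent in some starts (then None)
- case4: wooden needle case, a plain rounded square bar 110 mm long, 24 x 24 mm in section, about 60 g, with a dark cap at one end. Origin at its centre; its x axis runs along its length, towards the cap. It may lie on any of its long sides. Absent in some starts (then None)
- mushroom: bystander: wooden darning mushroom standing on its 60 mm head, handle up, 74 mm tall; origin under its centre
- spool: bystander: pale upright spool, 44 mm across, 42 mm tall; origin under its centre
- mug: bystander: grey-green stoneware mug, 90 mm across, 85 mm tall; origin under its centre
- bowl: bystander: wooden bowl, 140 mm across, 60 mm tall; origin under its centre
- tin: bystander: round tin, 70 mm across, 90 mm tall; origin under its centre
- gauge: bystander: flat aluminium needle gauge, 150 x 50 x 4 mm, lying on the table; origin under its centre
Not all that is in view belongs to the job. What is shaped like the case2 but orange or turquoise is not meant.

How it is judged:
By the outcome, as a careful person would: the job done as asked, in the order asked, and still so for the second after the job is handed in, with the robot touching nothing.
Of case1, case2, case3, case4 only 2 to 3 are there at a start; the rules pass over those that are not, and their reading is None.
At some moment in a run one of case1, case2, case3, case4 may be knocked a few centimetres aside while the robot is not near it.
Once in a run the grip may slacken for a moment while it holds something.
It also fails if it takes over 208 s, if anything falls off the work surface, if the arm or the gripper's body presses on something with over 40 N, if the wrist force passes 120 N, or if a joint passes its speed limit or range.

## Working session

There is one attempt and no reset: what is moved stays moved. The work goes in short steps, Python scripts to look and compute and a shell command to move; the robot and the scene stay as the last step left them, time stands still between calls to the robot, and variables do not carry over. Pictures are saved under pics/ and viewed, about 12 in all and at most 16, crops included, and the job is handed in when it is done.

```bash
mkdir -p pics; ls
python3 - <<'E'
from bench import manip, imaging
import cv2
print(manip.observe())
for n in ("scene","top","wrist"):
    p=imaging.camera_params(n); print(n,p)
    cv2.imwrite(f"pics/{n}0.png",imaging.read_camera(n)[:,:,::-1])
E
```

```text
pics
{'time_s': 0.0, 'joint_positions': array([ 1.23963752e+00,  3.53679296e-01,  1.63417934e+00, -1.19891314e-05,
        1.15516755e+00, -2.38208000e-03]), 'qd': array([ 9.12417820e-04, -7.92257208e-04, -3.96010427e-06, -4.43163162e-04,
        6.17153141e-04,  4.93106097e-04]), 'joint_efforts': array([ 2.46448178e-05, -6.05251765e+01, -3.42066979e+01,  1.01826304e-04,
        9.26454115e-03,  1.31368461e-05]), 'tcp_pos': array([0.2016443 , 0.59108441, 0.24922286]), 'tcp_rot': array([ 0.25689869,  1.55558136, -0.2591304 ]), 'contact_force': array([-0.85471974,  0.41075185, -0.33976366]), 'ft_torque': array([ 0.0070257 ,  0.02298276, -0.04587195]), 'finger_gap': 0.08544043069829191}
scene {'fx': 575.8106852478403, 'fy': 575.8106852478403, 'cx': 321.54258925139885, 'cy': 244.00244485190453, 'dist': array([-0.02141728,  0.        ,  0.        ,  0.        ,  0.        ]), 'xyz': array([1.58728952, 0.0368752 , 0.92698077]), 'attitude': array([-1.7339286 , -1.62006264,  0.78791636])}
top {'fx': 440.4516437559299, 'fy': 440.4516437559299, 'cx': 306.34540830014714, 'cy': 244.32472163150032, 'dist': array([0.02744315, 0.        , 0.        , 0.        , 0.        ]), 'xyz': array([0.46845228, 0.12111849, 1.23170871]), 'attitude': array([-2.18690684,  2.2392381 , -0.07100333])}
wrist {'fx': 402.87926778418506, 'fy': 402.87926778418506, 'cx': 318.6389970939156, 'cy': 245.7019758000337, 'dist': array([0.01903199, 0.        , 0.        , 0.        , 0.        ]), 'xyz': array([0.13631495, 0.6136623 , 0.37223932]), 'attitude': array([2.3645686 , 1.6928977 , 0.23303311])}
```

View pics/top0.png

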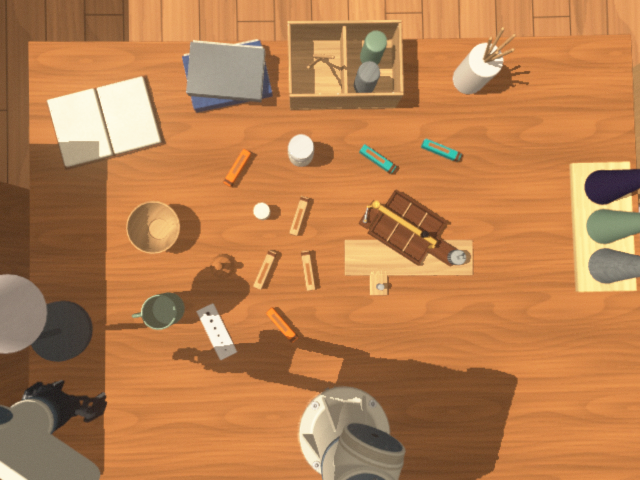

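View pics/scene0.png

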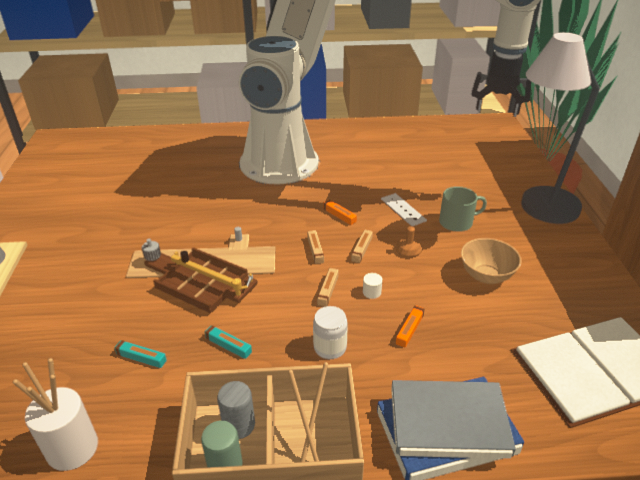

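The top view shows pin and nut at (459,257), peg near (380,287), the tray swung away from the peg, the knob near (428,237) and the hinge near (377,206). Three plain wooden cases lie at (299,217), (265,270) and (309,271). The orange and turquoise ones at (238,167), (281,323), (378,158) and (441,150) are decoys. I'll confirm this in an enlarged crop.

```bash
cat > h.py <<'E'
from bench import manip, imaging
import cv2, numpy as np
from scipy.spatial.transform import Rotation as R
def px2w(cam,uv,z,p=None):
    p=p or imaging.camera_params(cam)
    K=np.array([[p['fx'],0,p['cx']],[0,p['fy'],p['cy']],[0,0,1]])
    n=cv2.undistortPoints(np.array(uv,float).reshape(-1,1,2),K,p['dist']).reshape(-1,2)
    d=R.from_rotvec(p['attitude']).apply(np.c_[n,np.ones(len(n))])
    z=np.broadcast_to(z,len(n)); return p['xyz']+d*((z-p['xyz'][2])/d[:,2])[:,None]
def w2px(cam,X,p=None):
    p=p or imaging.camera_params(cam)
    K=np.array([[p['fx'],0,p['cx']],[0,p['fy'],p['cy']],[0,0,1]])
    r=R.from_rotvec(p['attitude']).inv()
    return cv2.projectPoints(np.array(X,float).reshape(-1,1,3),r.as_rotvec(),-r.apply(p['xyz']),K,p['dist'])[0].reshape(-1,2)
def rel(target,yaw=None,o=None):
    """shift in tool axes + turn (deg rotvec tool axes) to reach target pos; tool down, jaw axis (tool y) heading yaw (mod pi)"""
    o=o or manip.observe(); r=R.from_rotvec(o['tcp_rot']); s=r.inv().apply(np.array(target)-o['tcp_pos'])
    t=np.zeros(3)
    if yaw is not None:
        c=[]
        for y in (yaw,yaw+np.pi):
            Y=np.array([np.cos(y),np.sin(y),0]);X=np.array([0,0,-1.]);
            c.append((r.inv()*R.from_matrix(np.c_[X,Y,np.cross(X,Y)])).as_rotvec(degrees=True))
        c.sort(key=np.linalg.norm); print("turn",np.round(c[0],2),"alt",np.round(c[1],2))
    print("t",round(o['time_s'],2),"tcp",np.round(o['tcp_pos'],4),"yaw",round(np.degrees(np.arctan2(*r.as_matrix()[[1,0],1])),2),"j6",round(o['joint_positions'][5],2),"shift",np.round(s,4),"F",np.round(o['contact_force'],1),"gap",round(o['finger_gap'],4))
def shot(cam,name,box=None,k=1):
    p=imaging.camera_params(cam); im=imaging.read_camera(cam)[:,:,::-1]
    if box: im=im[box[1]:box[3],box[0]:box[2]]
    cv2.imwrite(f'pics/{name}.png',cv2.resize(im,None,fx=k,fy=k,interpolation=cv2.INTER_CUBIC)); return p
E
python3 - <<'E'
import cv2
from h import *
im=cv2.imread('pics/top0.png')[185:310,230:485]
cv2.imwrite('pics/c1.png',cv2.resize(im,None,fx=3,fy=3,interpolation=cv2.INTER_CUBIC))
im=cv2.imread('pics/scene0.png')[215:315,120:390]
cv2.imwrite('pics/c2.png',cv2.resize(im,None,fx=2.95,fy=2.95,interpolation=cv2.INTER_CUBIC))
E
```

```text
(no output)
```

View pics/c1.png

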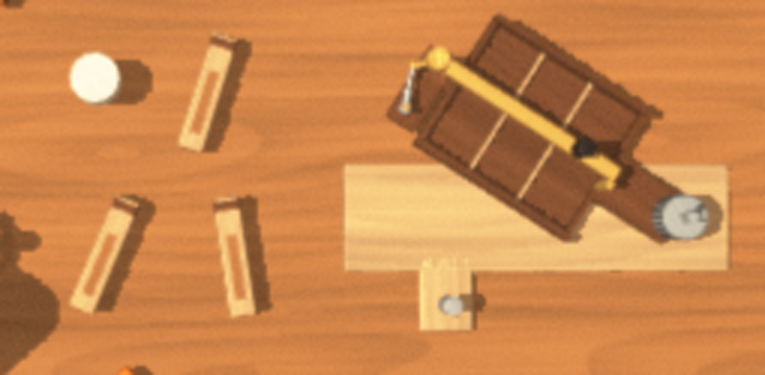

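Run:
```python
from h import *
f=lambda X,z: px2w('top',[[230+(a+.5)/3-.5,185+(b+.5)/3-.5] for a,b in X],z)
pin=f([(684,216)],.06)[0]; peg=f([(452,303)],.044)[0]; print('pin',pin,'peg',peg)
d=peg-pin; h=np.arctan2(d[1],d[0])-np.arctan2(80,205); print('dist',np.hypot(*d[:2]),'exp',np.hypot(205,80),'heading deg',np.degrees(h))
b=f([(728,165),(345,165),(345,269),(728,269)],.008); e=b[1]-b[0]; e2=b[2]-b[3]; print('board',np.degrees([np.arctan2(*e[1::-1]),np.arctan2(*e2[1::-1])]),b[:,:2])
k=f([(440,58)],.06)[0]-pin; print('hinge dist',np.hypot(*k[:2]),'exp',.262,'tray heading',np.degrees(np.arctan2(k[1],k[0])))
k2=f([(586,145)],.085)[0]-pin;print('knob',np.hypot(*k2[:2]),.112,np.degrees(np.arctan2(k2[1],k2[0])),k2+pin)
for nm,c,t in (('A',(226,40),(195,150)),('B',(126,203),(86,307)),('C',(229,203),(242,313))):
    q=f([c,t],.024); v=q[0]-q[1]; print(nm,q.mean(0),'len',np.hypot(*v[:2]),'yaw',np.degrees(np.arctan2(v[1],v[0])))
rel(pin+[0,0,.1])
```

```text
pin [ 0.47229896 -0.31184423  0.06      ] peg [ 0.39911604 -0.10536806  0.044     ]
dist 0.21906198209526312 exp 220.05681084665386 heading deg 88.19832720113295
board [88.6795886  88.62843478] [[ 0.51901547 -0.37395601]
 [ 0.52725431 -0.01651641]
 [ 0.43084549 -0.01384037]
 [ 0.42231563 -0.37009853]]
hinge dist 0.25878767307770323 exp 0.262 tray heading 55.603479038415436
knob 0.11259317872172193 0.112 55.42858210667072 [ 0.53618805 -0.21913281  0.085     ]
A [0.59364272 0.10705262 0.024     ] len 0.1051392407405596 yaw -17.033862584500426
B [0.44956628 0.20559408 0.024     ] len 0.10111338372361328 yaw -22.208356595718545
C [0.4439069  0.08778942 0.024     ] len 0.10092828165463098 yaw 5.361853038307785
t 0.15 tcp [0.2017 0.5912 0.2495] yaw 71.16 j6 -0.0 shift [ 0.0903 -0.7672  0.5476] F [ 0.3  0.6 -0.5] gap 0.0854
```

View pics/c2.png

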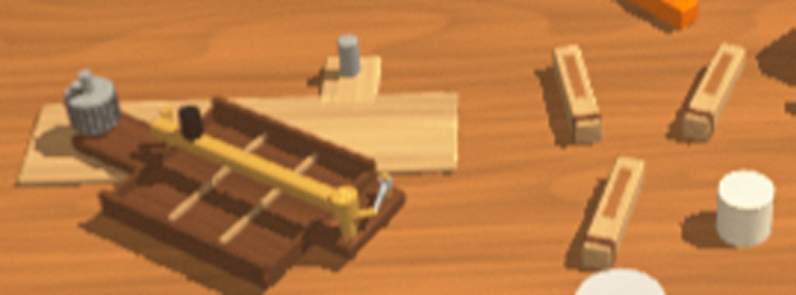

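```bash
cat >> h.py <<'E'
PIN=np.array([.4723,-.3118]); H=np.radians(88.4)
def tr(x,y,z,th=H):
    """pin-frame polar tray coordinates (x from the pin) to world"""
    return np.array([PIN[0]+x*np.cos(th)-y*np.sin(th),PIN[1]+x*np.sin(th)+y*np.cos(th),z])
E
python3 - <<'E'
from h import *
rel(tr(.153,-.103,.20,np.radians(55.6)),H)
E
```

```text
turn [-1.724e+01 -1.000e-02  6.000e-02] alt [1.6276e+02 8.0000e-02 1.0000e-02]
t 0.15 tcp [0.2017 0.5912 0.2495] yaw 71.16 j6 -0.0 shift [ 0.0501 -0.6475  0.6879] F [ 0.3  0.6 -0.5] gap 0.0854
```

```bash
r="0.05 -0.6475 0.688 -17.2 0 0 1"; python3 -m crank '0.05 -0.6475 0.688 -17.2 0 0 1;0.05 -0.6475 0.688 -17.2 0 0 1;0.05 -0.6475 0.688 -17.2 0 0 1;0.05 -0.6475 0.688 -17.2 0 0 1;0.05 -0.6475 0.688 -17.2 0 0 1;0.05 -0.6475 0.688 -17.2 0 0 1;0.05 -0.6475 0.688 -17.2 0 0 1;0.05 -0.6475 0.688 -17.2 0 0 1;0.05 -0.6475 0.688 -17.2 0 0 1;0.05 -0.6475 0.688 -17.2 0 0 1;0.05 -0.6475 0.688 -17.2 0 0 1;0.05 -0.6475 0.688 -17.2 0 0 1' 40
python3 - <<'E'
from h import *
rel(tr(.153,-.103,.20,np.radians(55.6)),H)
E
```

```text
time_s: 1.35
tcp_pos: [0.4825, 0.0599, 0.2184]
tcp_rot: [0.022, 1.571, -0.023]
contact_force: [0.6, 0.6, -0.9]
finger_gap: -0.0
turn [-0.04 -0.    0.05] alt [1.7996e+02 8.0000e-02 0.0000e+00]
t 1.35 tcp [0.4825 0.0599 0.2184] yaw 88.36 j6 -1.42 shift [ 0.0186 -0.2989  0.1698] F [ 0.6  0.6 -0.9] gap -0.0
```

```bash
python3 -m crank '0.0186 -0.3 0.17 0 0 0 1;0.0186 -0.3 0.17 0 0 0 1;0.0186 -0.3 0.17 0 0 0 1;0.0186 -0.3 0.17 0 0 0 1;0.0186 -0.3 0.17 0 0 0 1;0.0186 -0.3 0.17 0 0 0 1;0.0186 -0.3 0.17 0 0 0 1;0.0186 -0.3 0.17 0 0 0 1;0.1 -0.3 0.17 0 0 0 1;0.1 -0.3 0.17 0 0 0 1'
python3 - <<'E'
from h import *
rel(tr(.153,-.103,.034,np.radians(55.6)),H)
p=shot('wrist','w1')
print(w2px('wrist',[tr(.153,-.071,.034,np.radians(55.6)),[*PIN,.078],tr(.262,0,.06,np.radians(55.6))],p))
E
```

```text
time_s: 2.35
tcp_pos: [0.643, -0.2449, 0.1164]
tcp_rot: [0.023, 1.572, -0.023]
contact_force: [-0.5, 0.8, -0.8]
finger_gap: 0.0002
turn [-0.09 -0.07  0.02] alt [1.7991e+02 3.0000e-02 1.1000e-01]
t 2.35 tcp [ 0.643  -0.2449  0.1164] yaw 88.31 j6 -1.91 shift [0.0824 0.0012 0.0008] F [-0.5  0.8 -0.8] gap 0.0002
[[ 353.92921551  217.99153091]
 [  86.35199717 -204.98806508]
 [ 647.59762563  227.77124161]]
```

View pics/w1.png

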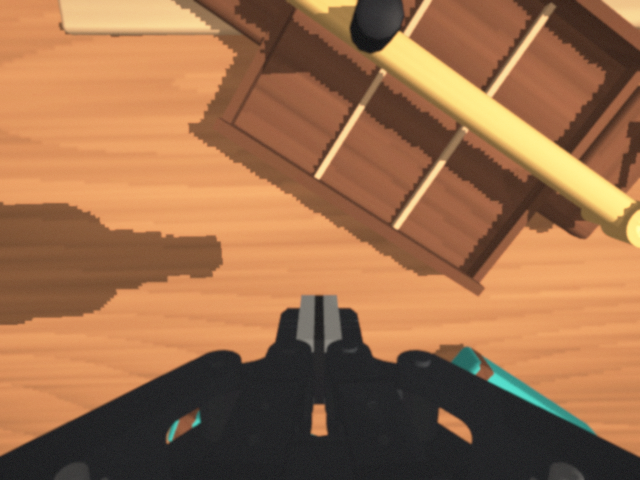

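```bash
python3 -m crank '0.0824 0.001 0.001 0 0 0 1;0.0824 0.001 0.001 0 0 0 1;0.0824 0.001 0.001 0 0 0 1'
python3 - <<'E'
from h import *
o=manip.observe(); r=R.from_rotvec(o['tcp_rot']); rel(o['tcp_pos'])
for t in list(range(56,84,4))+[83,85,86,87,88.4]:
    print(t,np.round(r.inv().apply(tr(.153,-.082-.007*(88.4-t)/33,.034,np.radians(t))-o['tcp_pos']),3))
E
```

```text
time_s: 2.7
tcp_pos: [0.6363, -0.2404, 0.0236]
tcp_rot: [0.027, 1.588, -0.018]
contact_force: [-0.6, 0.4, -0.3]
finger_gap: -0.0001
t 2.7 tcp [ 0.6363 -0.2404  0.0236] yaw 88.35 j6 -1.9 shift [0. 0. 0.] F [-0.6  0.4 -0.3] gap -0.0001
56 [-0.01   0.006 -0.005]
60 [-0.01   0.017 -0.012]
64 [-0.01   0.027 -0.02 ]
68 [-0.01   0.037 -0.028]
72 [-0.009  0.047 -0.037]
76 [-0.009  0.055 -0.047]
80 [-0.009  0.063 -0.057]
83 [-0.009  0.069 -0.065]
85 [-0.009  0.072 -0.07 ]
86 [-0.009  0.073 -0.073]
87 [-0.009  0.075 -0.076]
88.4 [-0.009  0.077 -0.08 ]
```

```bash
python3 -m crank '-0.01 0 0 0 -1 0 1;-0.01 0 0 0 -1 0 1;-0.01 0 0 0 -1 0 1'
python3 - <<'E'
from h import *
o=manip.observe(); r=R.from_rotvec(o['tcp_rot']); rel(o['tcp_pos'],H)
for t in list(range(56,84,4))+[83,85,86,87,88.4]:
    print(t,np.round(r.inv().apply(tr(.153,-.082-.007*(88.4-t)/33,.034,np.radians(t))-o['tcp_pos']),3))
E
```

```text
time_s: 3.0
tcp_pos: [0.6382, -0.2411, 0.037]
tcp_rot: [0.026, 1.567, -0.02]
contact_force: [-0.2, 0.3, 0.0]
finger_gap: -0.0002
turn [-0.06  0.23 -0.23] alt [179.94  -0.36  -0.36]
t 3.0 tcp [ 0.6382 -0.2411  0.037 ] yaw 88.34 j6 -1.91 shift [0. 0. 0.] F [-0.2  0.3  0. ] gap -0.0002
56 [ 0.003  0.006 -0.007]
60 [ 0.003  0.017 -0.014]
64 [ 0.003  0.028 -0.021]
68 [ 0.003  0.038 -0.03 ]
72 [ 0.003  0.047 -0.039]
76 [ 0.003  0.056 -0.048]
80 [ 0.003  0.064 -0.059]
83 [ 0.003  0.069 -0.067]
85 [ 0.003  0.072 -0.072]
86 [ 0.003  0.074 -0.075]
87 [ 0.003  0.076 -0.078]
88.4 [ 0.003  0.078 -0.082]
```

```bash
python3 -m crank '0.003 0.006 -0.007 0 0 0 1;0.003 0.017 -0.014 0 0 0 1;0.003 0.028 -0.021 0 0 0 1;0.003 0.038 -0.03 0 0 0 1;0.003 0.047 -0.039 0 0 0 1;0.003 0.056 -0.048 0 0 0 1;0.003 0.064 -0.059 0 0 0 1;0.003 0.069 -0.067 0 0 0 1;0.003 0.072 -0.071 0 0 0 1;0.003 0.072 -0.071 0 0 0 1;0.003 0.072 -0.071 0 0 0 1'
python3 - <<'E'
from h import *
rel(tr(.153,-.082,.034),H)
shot('top','t2',(340,185,480,310),5)
E
```

```text
time_s: 4.1
tcp_pos: [0.5693, -0.1672, 0.0339]
tcp_rot: [0.026, 1.567, -0.02]
contact_force: [-0.1, 0.3, 0.0]
finger_gap: 0.0002
turn [-0.06  0.23 -0.23] alt [179.94  -0.37  -0.36]
t 4.1 tcp [ 0.5693 -0.1672  0.0339] yaw 88.34 j6 -1.84 shift [-0.0001  0.0057 -0.011 ] F [-0.1  0.3  0. ] gap 0.0002
```

View pics/t2.png

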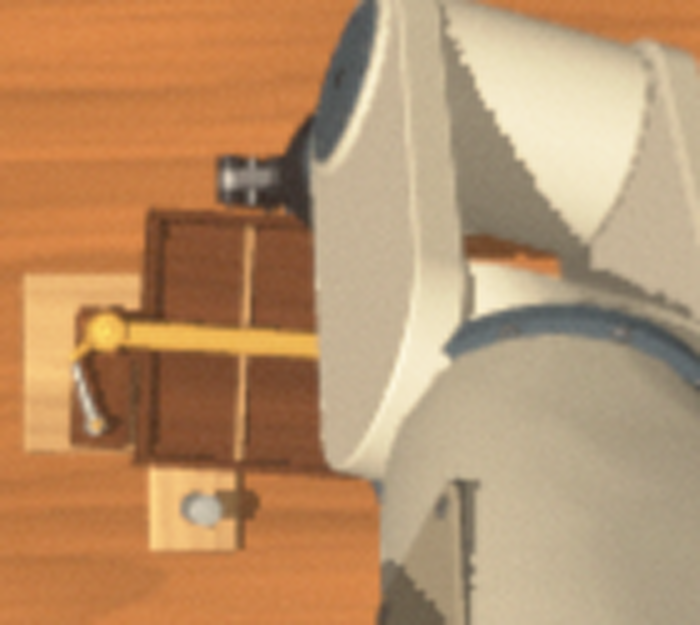

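```bash
python3 -m crank '0 0.002 -0.002 0 0 0 1;0 0.003 -0.004 0 0 0 1;0 0.004 -0.006 0 0 0 1;0 0.005 -0.008 0 0 0 1;0 0.005 -0.01 0 0 0 1;0 0.005 -0.011 0 0 0 1;0 0.005 -0.011 0 0 0 1' ; python3 -m crank '0 0 -0.001 0 0 0 1;0 0 -0.002 0 0 0 1;0 0 -0.002 0 0 0 1;0 0 -0.003 0 0 0 1;0 0 -0.003 0 0 0 1'
```

```text
time_s: 4.85
tcp_pos: [0.5586, -0.1619, 0.034]
tcp_rot: [0.026, 1.566, -0.02]
contact_force: [0.5, 1.6, -0.0]
finger_gap: -0.0001
time_s: 5.35
tcp_pos: [0.5579, -0.1619, 0.0342]
tcp_rot: [0.026, 1.562, -0.02]
contact_force: [9.7, 3.7, -6.5]
finger_gap: -0.0001
```

```bash
python3 -m crank '0 0 0.02 0 0 0 0.9;-0.05 0 0.03 0 0 0 0;-0.10 0 0.03 0 0 0 -0.4;-0.12 0 0.03 0 0 0 -0.4;-0.12 0 0.03 0 0 0 -0.4'
python3 - <<'E'
from h import *
rel([*PIN,.15],H)
E
```

```text
time_s: 5.85
tcp_pos: [0.5884, -0.1638, 0.1581]
tcp_rot: [0.024, 1.557, -0.022]
contact_force: [0.2, -0.2, 0.2]
finger_gap: 0.0595
turn [-0.08  0.79 -0.12] alt [179.91  -0.19  -1.25]
t 5.85 tcp [ 0.5884 -0.1638  0.1581] yaw 88.32 j6 -1.82 shift [ 0.0063 -0.1513 -0.1118] F [ 0.2 -0.2  0.2] gap 0.0595
```

```bash
python3 -m crank '0.006 -0.151 -0.112 0 0.8 0 -0.4;0.006 -0.151 -0.112 0 0.8 0 -0.4;0.006 -0.151 -0.112 0 0.8 0 -0.4;0.006 -0.151 -0.112 0 0.8 0 -0.4;0.006 -0.151 -0.112 0 0.8 0 -0.4;0.006 -0.151 -0.112 0 0.8 0 -0.4;0.006 -0.151 -0.112 0 0.8 0 -0.4'
python3 - <<'E'
from h import *
rel([*PIN,.05],H)
p=shot('wrist','w2')
print(w2px('wrist',[[*PIN,.078],[*PIN,.06],tr(.072,0,.052),tr(.112,0,.085),tr(.153+.026,0,.021),tr(.262,0,.06)],p))
E
```

```text
time_s: 6.55
tcp_pos: [0.4721, -0.3107, 0.1495]
tcp_rot: [0.025, 1.572, -0.021]
contact_force: [-0.2, 0.1, 0.0]
finger_gap: 0.0599
turn [-0.07 -0.07 -0.17] alt [ 1.7993e+02 -2.7000e-01  1.0000e-01]
t 6.55 tcp [ 0.4721 -0.3107  0.1495] yaw 88.33 j6 -2.13 shift [ 0.0995 -0.0014  0.0003] F [-0.2  0.1  0. ] gap 0.0599
[[315.77498028 272.96457603]
 [315.89975036 262.05848423]
 [441.62080349 257.56627477]
 [543.15842254 277.52772969]
 [594.43914322 242.98340817]
 [799.1134501  261.72730059]]
```

View pics/w2.png

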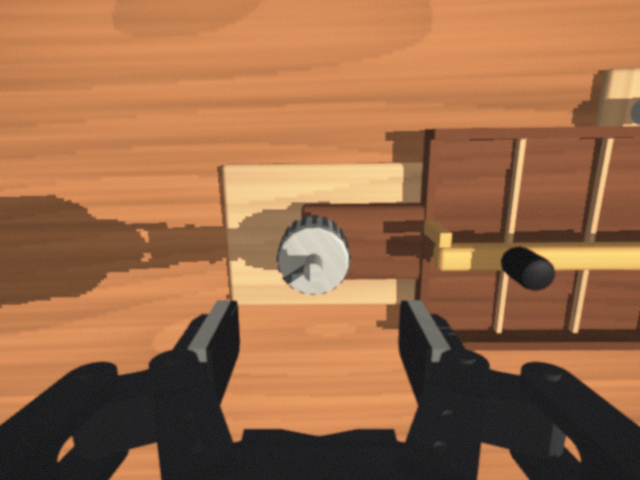

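```bash
sed -i 's/^PIN=.*; H/PIN=np.array([.4715,-.3125]); H/' h.py; python3 -m crank '0.04 -0.002 -0.0006 0 0 0 -0.4;0.07 -0.002 -0.0006 0 0 0 -0.4;0.09 -0.002 -0.0006 0 0 0 -0.4;0.0995 -0.002 -0.0006 0 0 0 -0.4;0.0995 -0.002 -0.0006 0 0 0 -0.4;0.0995 -0.002 -0.0006 0 0 0 0;0.0995 -0.002 -0.0006 0 0 0 0.3;0.0995 -0.002 -0.0006 0 0 0 0.5;0.0995 -0.002 -0.0006 0 0 0 1;0.0995 -0.002 -0.0006 0 0 0 1;0.0995 -0.002 -0.0006 0 0 0 1' 25
python3 - <<'E'
from h import *
rel([*PIN,.05],H)
E
```

```text
time_s: 7.7
tcp_pos: [0.4727, -0.3135, 0.0516]
tcp_rot: [0.022, 1.569, -0.022]
contact_force: [0.3, -4.6, 0.6]
finger_gap: 0.0391
turn [-0.01  0.1  -0.02] alt [ 1.7999e+02 -3.0000e-02 -1.5000e-01]
t 7.7 tcp [ 0.4727 -0.3135  0.0516] yaw 88.39 j6 -2.13 shift [ 0.0016  0.001  -0.0012] F [ 0.3 -4.6  0.6] gap 0.0391
```

```bash
python3 -m crank '0.001 -0.0005 0 8.3 0 0 1;0.001 -0.0005 0 16.6 0 0 1;0.001 -0.0005 0 25 0 0 1;0.001 -0.0005 0 33.3 0 0 1;0.001 -0.0005 0 41.6 0 0 1;0.001 -0.0005 0 50 0 0 1;0.001 -0.0005 0 58.3 0 0 1;0.001 -0.0005 0 66.6 0 0 1;0.001 -0.0005 0 75 0 0 1;0.001 -0.0005 0 83 0 0 1;0.001 -0.0005 0 90 0 0 1;0.001 -0.0005 0 90 0 0 1' 25
python3 - <<'E'
from h import *
rel([*PIN,.05]); print(manip.observe()['ft_torque'])
E
```

```text
time_s: 8.9
tcp_pos: [0.4727, -0.3137, 0.0516]
tcp_rot: [1.233, 1.194, -1.23]
contact_force: [-2.5, 3.3, 6.2]
finger_gap: 0.0396
t 8.9 tcp [ 0.4727 -0.3137  0.0516] yaw -1.72 j6 -0.56 shift [ 0.0016 -0.0013 -0.0011] F [-2.5  3.3  6.2] gap 0.0396
[ 0.43936994  0.34291522 -0.06334642]
```

```bash
python3 -m crank '0 -0.0005 0 8.3 0 0 1;0 -0.0005 0 16.6 0 0 1;0 -0.0005 0 25 0 0 1;0 -0.0005 0 33.3 0 0 1;0 -0.0005 0 41.6 0 0 1;0 -0.0005 0 50 0 0 1;0 -0.0005 0 58.3 0 0 1;0 -0.0005 0 66.6 0 0 1;0 -0.0005 0 75 0 0 1;0 -0.0005 0 83 0 0 1;0 -0.0005 0 90 0 0 1;0 -0.0005 0 90 0 0 1' 25
python3 - <<'E'
from h import *
rel([*PIN,.05]); print(manip.observe()['ft_torque'])
E
python3 -m crank '0 0 0 5 0 0 1;0 0 0 10 0 0 1;0 0 0 10 0 0 1'
python3 - <<'E'
from h import *
rel([*PIN,.05]); print(manip.observe()['ft_torque'])
E
python3 -m crank '0 0 0 5 0 0 1;0 0 0 10 0 0 1;0 0 0 10 0 0 1';python3 - <<'E'
from h import *
rel([*PIN,.05]); print(manip.observe()['ft_torque'])
E
```

```text
time_s: 10.1
tcp_pos: [0.4726, -0.3136, 0.0517]
tcp_rot: [-2.21, 0.031, 2.204]
contact_force: [1.3, 0.6, -5.8]
finger_gap: 0.039
t 10.1 tcp [ 0.4726 -0.3136  0.0517] yaw -91.64 j6 1.01 shift [ 0.0017 -0.0011  0.0012] F [ 1.3  0.6 -5.8] gap 0.039
[-0.05214969 -0.25515452 -0.06724765]
time_s: 10.4
tcp_pos: [0.4726, -0.3136, 0.0517]
tcp_rot: [-2.119, 0.211, 2.114]
contact_force: [0.4, -0.0, -6.6]
finger_gap: 0.0393
t 10.4 tcp [ 0.4726 -0.3136  0.0517] yaw -101.4 j6 1.18 shift [ 0.0017 -0.0009  0.0014] F [ 0.4 -0.  -6.6] gap 0.0393
[-0.22249717 -0.09117587 -0.08625319]
time_s: 10.7
tcp_pos: [0.4726, -0.3136, 0.0517]
tcp_rot: [-2.022, 0.376, 2.017]
contact_force: [-0.1, -0.4, -6.7]
finger_gap: 0.0392
t 10.7 tcp [ 0.4726 -0.3136  0.0517] yaw -111.15 j6 1.35 shift [ 0.0017 -0.0006  0.0015] F [-0.1 -0.4 -6.7] gap 0.0392
[-0.25889894 -0.03554063 -0.14414616]
```

```bash
sed -i 's/^PIN=.*; H/PIN=np.array([.4724,-.3133]); H/' h.py; for i in 1 2 3; do python3 -m crank '0 0 0 3 0 0 1;0 0 0 6 0 0 1;0 0 0 6 0 0 1' 25 >/dev/null
python3 - <<'E'
from h import *
rel([*PIN,.05]); print(manip.observe()['ft_torque'])
E
done
```

```text
t 11.0 tcp [ 0.4726 -0.3136  0.0517] yaw -116.87 j6 1.45 shift [ 0.0017 -0.0002  0.0003] F [ 0.6 -0.1 -5.8] gap 0.039
[-0.20980241  0.00404068 -0.10292723]
t 11.3 tcp [ 0.4726 -0.3136  0.0517] yaw -122.62 j6 1.55 shift [ 0.0017 -0.0002  0.0004] F [ 1.1 -0.1 -5.5] gap 0.0391
[-0.23863695  0.02615692 -0.07150745]
t 11.6 tcp [ 0.4725 -0.3135  0.0517] yaw -128.38 j6 1.65 shift [ 0.0017 -0.0001  0.0002] F [ 0.4 -0.5 -6. ] gap 0.0391
[-0.01331301  0.09111995  0.24452034]
```

```bash
python3 -m crank '0 0 0 3 0 0 1;0 0 0 6 0 0 1;0 0 0 6 0 0 1' 25 >/dev/null
python3 - <<'E'
from h import *
rel([*PIN,.05]); print(manip.observe()['ft_torque'])
E
python3 -m crank '0 0 0 0 0 0 0.3;0 0 0 0 0 0 0;0 0 0 0 0 0 -0.3;-0.05 0 0 0 0 0 -0.3;-0.1 0 0 0 0 0 -0.3;-0.1 0 0 0 0 0 -0.3;-0.1 0 0 0 0 0 -0.3'
python3 - <<'E'
from h import *
rel([*PIN,.05]); p=shot('wrist','w3')
print(w2px('wrist',[[*PIN,.06],tr(.02,0,.06),tr(.072,0,.059),tr(.112,0,.085)],p))
E
```

```text
t 11.9 tcp [ 0.4711 -0.3121  0.0515] yaw -134.17 j6 1.75 shift [ 0.0015 -0.0001 -0.0018] F [-3.3  5.   0.5] gap 0.0396
[0.79502965 0.59369131 0.20436647]
time_s: 12.6
tcp_pos: [0.4721, -0.3132, 0.1534]
tcp_rot: [-1.772, 0.715, 1.767]
contact_force: [-0.9, -1.1, -0.3]
finger_gap: 0.0557
t 12.6 tcp [ 0.4721 -0.3132  0.1534] yaw -134.12 j6 1.75 shift [ 1.034e-01  2.000e-04 -1.000e-04] F [-0.9 -1.1 -0.3] gap 0.0557
[[318.76885356 258.21927509]
 [292.9762553  280.75273038]
 [229.83975198 335.4266216 ]
 [168.84576085 402.76612254]]
```

View pics/w3.png

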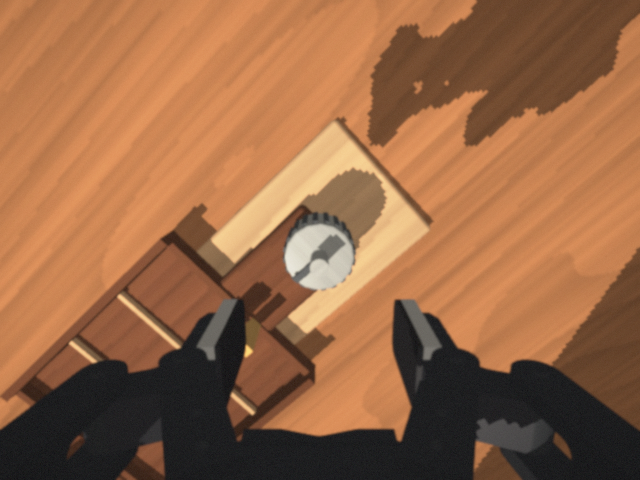

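Run:
```python
from h import *
im=cv2.imread('pics/w3.png').mean(2); p=imaging.camera_params('wrist')
c0=w2px('wrist',[[*PIN,.06]],p)[0]; off=np.array([319.5,255])-c0; print(off)
for a in range(-180,180,15):
    X=[[PIN[0]+r*np.cos(H+np.radians(a)),PIN[1]+r*np.sin(H+np.radians(a)),.06] for r in (.010,.012,.014,.016)]
    q=w2px('wrist',X,p)+off
    print(a,[int(im[int(round(v)),int(round(u))]) for u,v in q])
rel(tr(.112,0,.15),H)
```

```text
[ 1.16135315 -1.70507063]
-180 [109, 106, 109, 191]
-165 [108, 111, 170, 195]
-150 [158, 195, 199, 194]
-135 [204, 203, 197, 198]
-120 [204, 207, 205, 204]
-105 [205, 204, 204, 206]
-90 [206, 208, 207, 208]
-75 [212, 214, 212, 215]
-60 [211, 210, 212, 214]
-45 [210, 212, 218, 220]
-30 [211, 216, 221, 222]
-15 [213, 218, 221, 225]
0 [105, 104, 101, 96]
15 [183, 119, 144, 199]
30 [201, 209, 210, 212]
45 [209, 206, 203, 206]
60 [203, 200, 197, 199]
75 [202, 203, 202, 200]
90 [200, 196, 196, 196]
105 [198, 198, 197, 196]
120 [198, 200, 197, 194]
135 [198, 196, 193, 189]
150 [164, 193, 192, 192]
165 [109, 107, 110, 171]
turn [-4.253e+01  3.000e-02  1.400e-01] alt [ 1.3747e+02  1.7000e-01 -4.0000e-02]
t 12.65 tcp [ 0.4712 -0.3125  0.1519] yaw -134.13 j6 1.75 shift [ 0.0022 -0.0828  0.0743] F [ 0.5  0.2 -1. ] gap 0.0555
```

Run:
```python
from h import *
rel(tr(.112,.034,.15),H)
```

```text
turn [-4.253e+01  3.000e-02  1.400e-01] alt [ 1.3747e+02  1.7000e-01 -4.0000e-02]
t 12.65 tcp [ 0.4712 -0.3125  0.1519] yaw -134.13 j6 1.75 shift [ 0.0022 -0.0598  0.0994] F [ 0.5  0.2 -1. ] gap 0.0555
```

```bash
python3 -m crank '0.002 -0.02 0.034 -8 0 0 1;0.002 -0.04 0.066 -16 0 0 1;0.002 -0.06 0.099 -25 0 0 1;0.002 -0.06 0.099 -34 0 0 1;0.002 -0.06 0.099 -42.5 0 0 1;0.002 -0.06 0.099 -42.5 0 0 1;0.002 -0.06 0.099 -42.5 0 0 1;0.03 -0.06 0.099 -42.5 0 0 1;0.05 -0.06 0.099 -42.5 0 0 1;0.069 -0.06 0.099 -42.5 0 0 1;0.069 -0.06 0.099 -42.5 0 0 1;0.069 -0.06 0.099 -42.5 0 0 1'
python3 - <<'E'
from h import *
o=manip.observe(); r=R.from_rotvec(o['tcp_rot']); rel(o['tcp_pos'],H)
for f in np.arange(0,1.65,.1):
    off=.021+.003*f/1.6; c=tr(.262-.15*np.cos(f)-off*np.sin(f),-.15*np.sin(f)+off*np.cos(f),.083)
    print(round(f,1),np.round(r.inv().apply(c-o['tcp_pos']),3))
E
```

```text
time_s: 13.85
tcp_pos: [0.4417, -0.2004, 0.083]
tcp_rot: [-2.203, 0.031, 2.205]
contact_force: [0.3, -0.3, 0.5]
finger_gap: -0.0
turn [-0.17  0.06  0.17] alt [ 1.7983e+02  2.7000e-01 -9.0000e-02]
t 13.85 tcp [ 0.4417 -0.2004  0.083 ] yaw -91.77 j6 1.17 shift [0. 0. 0.] F [ 0.3 -0.3  0.5] gap -0.0
0.0 [-0.    -0.    -0.013]
0.1 [-0.     0.001 -0.028]
0.2 [-0.     0.001 -0.043]
0.3 [-0.    -0.    -0.058]
0.4 [-0.    -0.004 -0.072]
0.5 [-0.    -0.008 -0.087]
0.6 [-0.    -0.014 -0.1  ]
0.7 [-0.    -0.021 -0.113]
0.8 [-0.    -0.03  -0.126]
0.9 [-0.    -0.039 -0.137]
1.0 [-0.    -0.05  -0.148]
1.1 [-0.    -0.062 -0.157]
1.2 [ 0.    -0.074 -0.165]
1.3 [ 0.    -0.088 -0.172]
1.4 [ 0.    -0.102 -0.177]
1.5 [ 0.    -0.116 -0.181]
1.6 [ 0.    -0.131 -0.184]
```

```bash
python3 -m crank '0 0 -0.008 0 0 0 1;0 0 -0.014 0 0 0 1;0 0.001 -0.021 0 0 0 1;0 0.001 -0.028 0 0 0 1;0 0.001 -0.036 0 0 0 1;0 0.001 -0.043 0 0 0 1;0 0 -0.058 0 0 0 1;0 -0.004 -0.072 0 0 0 1;0 -0.008 -0.087 0 0 0 1;0 -0.014 -0.1 0 0 0 1;0 -0.021 -0.113 0 0 0 1;0 -0.021 -0.113 0 0 0 1'
python3 - <<'E'
from h import *
o=manip.observe(); r=R.from_rotvec(o['tcp_rot']); rel(o['tcp_pos'],H)
for f in np.arange(0.8,1.65,.1):
    off=.021+.003*f/1.6; c=tr(.262-.15*np.cos(f)-off*np.sin(f),-.15*np.sin(f)+off*np.cos(f),.083)
    print(round(f,1),np.round(r.inv().apply(c-o['tcp_pos']),3))
p=shot('wrist','w4')
print(w2px('wrist',[tr(.262-.15*np.cos(.7),-.15*np.sin(.7),.085),tr(.262,0,.059),tr(.205,.08,.044)],p))
E
```

```text
time_s: 15.05
tcp_pos: [0.5574, -0.182, 0.083]
tcp_rot: [-2.206, 0.03, 2.205]
contact_force: [1.4, 0.2, 0.5]
finger_gap: 0.0003
turn [-0.09 -0.03  0.16] alt [1.7991e+02 2.5000e-01 5.0000e-02]
t 15.05 tcp [ 0.5574 -0.182   0.083 ] yaw -91.69 j6 1.28 shift [0. 0. 0.] F [1.4 0.2 0.5] gap 0.0003
0.8 [ 0.    -0.008 -0.011]
0.9 [ 0.    -0.017 -0.022]
1.0 [ 0.    -0.028 -0.032]
1.1 [ 0.    -0.04  -0.042]
1.2 [ 0.    -0.052 -0.05 ]
1.3 [ 0.    -0.066 -0.057]
1.4 [ 0.    -0.08  -0.062]
1.5 [ 0.    -0.094 -0.066]
1.6 [ 0.    -0.109 -0.069]
[[276.80802016 302.49867105]
 [ 31.28425128 479.97131898]
 [185.75063017 577.72641102]]
```

View pics/w4.png

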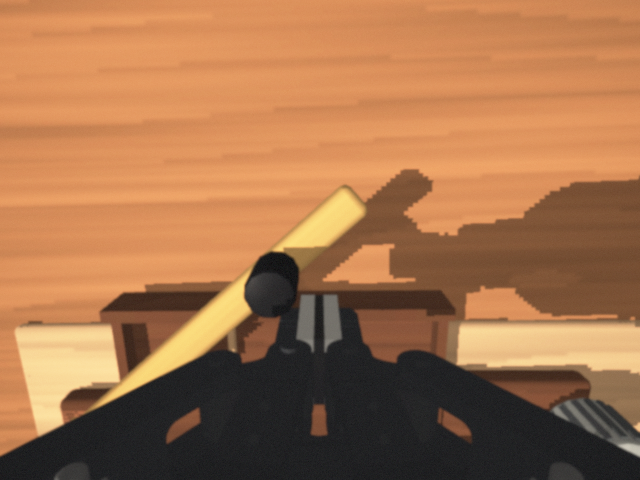

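Bar is moving as predicted, with the knob at (272,293). I'll keep following the arc.

```bash
python3 -m crank '0 -0.008 -0.011 0 0 0 1;0 -0.017 -0.022 0 0 0 1;0 -0.028 -0.032 0 0 0 1;0 -0.04 -0.042 0 0 0 1;0 -0.052 -0.05 0 0 0 1;0 -0.066 -0.057 0 0 0 1;0 -0.08 -0.062 0 0 0 1;0 -0.094 -0.066 0 0 0 1;0 -0.1 -0.068 0 0 0 1;0 -0.1 -0.068 0 0 0 1'; python3 -m crank '-0.05 0 0 0 0 0 0.5;-0.1 0 0 0 0 0 -0.4;-0.15 0 0 0 0 0 -0.4;-0.17 0 0 0 0 0 -0.4'
python3 - <<'E'
from h import *
shot('top','t3',(235,180,480,330),3.2)
E
```

```text
time_s: 16.1
tcp_pos: [0.6273, -0.0833, 0.0831]
tcp_rot: [-2.205, 0.028, 2.206]
contact_force: [-0.6, 0.6, 0.1]
finger_gap: 0.0001
time_s: 16.5
tcp_pos: [0.629, -0.0847, 0.2586]
tcp_rot: [-2.213, 0.03, 2.199]
contact_force: [0.4, 0.1, 0.6]
finger_gap: 0.0583
```

View pics/t3.png

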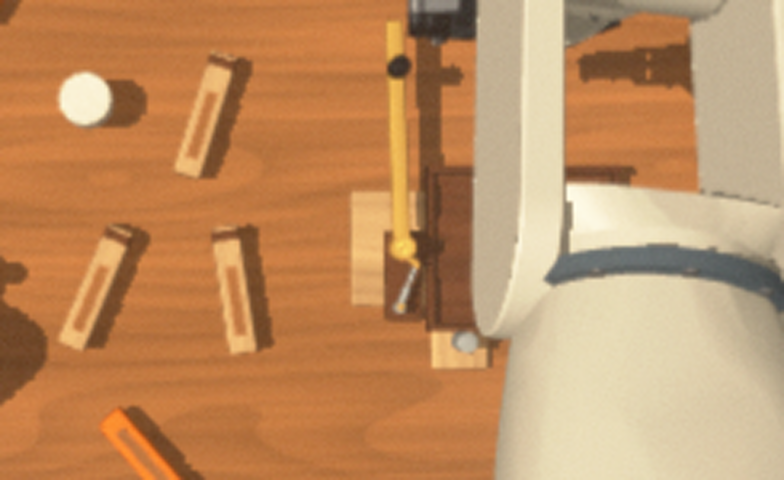

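Run:
```python
from h import *
rel([.43,.13,.23],H)
```

```text
turn [-0.05 -0.47  0.1 ] alt [1.7994e+02 1.5000e-01 7.4000e-01]
t 16.55 tcp [ 0.6297 -0.0848  0.2602] yaw -91.65 j6 1.46 shift [ 0.0289 -0.2089  0.206 ] F [ 2.1 -0.6  2.6] gap 0.0601
```

```bash
python3 -m crank '0.029 -0.209 0.206 0 0 0 -0.8;0.029 -0.209 0.206 0 0 0 -0.8;0.029 -0.209 0.206 0 0 0 -0.8;0.029 -0.209 0.206 0 0 0 -0.8;0.029 -0.209 0.206 0 0 0 -0.8;0.029 -0.209 0.206 0 0 0 -0.8;0.029 -0.209 0.206 0 0 0 -0.8;0.029 -0.209 0.206 0 0 0 -0.8;0.029 -0.209 0.206 0 0 0 -0.8;0.029 -0.209 0.206 0 0 0 -0.8' 40
python3 - <<'E'
from h import *
import json
p=shot('wrist','w5'); json.dump({k:np.array(v).tolist() for k,v in p.items()},open('p5.json','w'))
for c,y in (((.5936,.107),-17),((.4496,.2056),-22.2),((.4439,.0878),5.4)):
    d=.055*np.array([np.cos(np.radians(y)),np.sin(np.radians(y))])
    print(np.round(w2px('wrist',[[c[0]+s*d[0],c[1]+s*d[1],.024] for s in (1,-1)],p)))
E
```

```text
time_s: 17.55
tcp_pos: [0.431, 0.1293, 0.23]
tcp_rot: [-2.215, 0.032, 2.196]
contact_force: [0.4, -0.6, 0.6]
finger_gap: 0.0769
[[366. -92.]
 [323.  77.]]
[[246. 135.]
 [207. 260.]]
[[363. 134.]
 [375. 266.]]
```

View pics/w5.png

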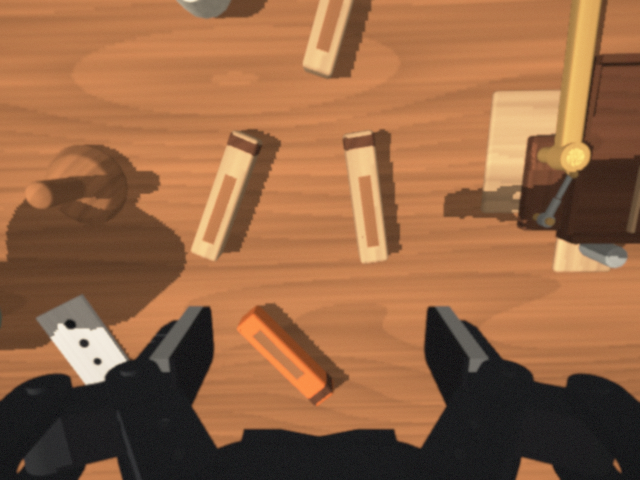

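Run:
```python
from h import *
import json
p={k:np.array(v) for k,v in json.load(open('p5.json')).items()}
for n,c,t in (('B',(245.5,137),(205.5,254)),('C',(359,135.5),(374,260))):
    q=px2w('wrist',[c,t],.023,p); v=q[0]-q[1]; y=np.arctan2(v[1],v[0]); print(n,q.mean(0),np.hypot(*v[:2]),np.degrees(y))
    rel([*q.mean(0)[:2],.10],y+np.pi/2)
```

```text
B [0.45145856 0.20637128 0.023     ] 0.10395881313514688 -23.623827124540053
turn [21.88 -0.46  0.18] alt [-158.12   -0.25   -0.64]
t 17.6 tcp [0.4309 0.1293 0.2299] yaw -91.75 j6 1.89 shift [ 0.1302 -0.0775 -0.0171] F [ 0.1  0.1 -0.7] gap 0.0767
C [0.44591036 0.08956823 0.023     ] 0.10410724996054074 6.919787149784911
turn [-8.67 -0.49  0.05] alt [1.7133e+02 8.0000e-02 7.3000e-01]
t 17.6 tcp [0.4309 0.1293 0.2299] yaw -91.75 j6 1.89 shift [ 0.13    0.0394 -0.0151] F [ 0.1  0.1 -0.7] gap 0.0767
```

```bash
python3 -m crank '0.05 0.04 -0.015 -8.2 0 0 -0.7;0.1 0.04 -0.015 -8.2 0 0 -0.7;0.14 0.04 -0.015 -8.2 0 0 -0.7;0.17 0.04 -0.015 -8.2 0 0 -0.7;0.19 0.04 -0.015 -8.2 0 0 -0.7;0.199 0.04 -0.015 -8.2 0 0 -0.7;0.199 0.04 -0.015 -8.2 0 0 -0.7;0.199 0.04 -0.015 -8.2 0 0 1;0.199 0.04 -0.015 -8.2 0 0 1;0.199 0.04 -0.015 -8.2 0 0 1;0.199 0.04 -0.015 -8.2 0 0 1;0.199 0.04 -0.015 -8.2 0 0 1' 50
python3 - <<'E'
from h import *
rel(tr(.153+.048,0,.13),H)
E
```

```text
time_s: 18.8
tcp_pos: [0.447, 0.0893, 0.0322]
tcp_rot: [2.175, 0.124, -2.152]
contact_force: [-1.8, -1.1, 10.2]
finger_gap: 0.0225
turn [ 8.08 -0.6   0.06] alt [-1.7192e+02 -9.0000e-02 -9.0000e-01]
t 18.8 tcp [0.447  0.0893 0.0322] yaw -83.52 j6 1.65 shift [-0.0978  0.2038 -0.009 ] F [-1.8 -1.1 10.2] gap 0.0225
```

```bash
python3 -m crank '-0.04 0 0 0 0 0 1;-0.08 0 0 0 0 0 1;-0.098 0 0 2 0 0 1;-0.098 0.02 -0.001 4 0 0 1;-0.098 0.06 -0.003 8 0 0 1;-0.098 0.1 -0.005 8 0 0 1;-0.098 0.14 -0.007 8 0 0 1;-0.098 0.18 -0.009 8 0 0 1;-0.098 0.204 -0.009 8 0 0 1;-0.098 0.204 -0.009 8 0 0 1;-0.098 0.204 -0.009 8 0 0 1' 50
python3 - <<'E'
from h import *
rel(tr(.153+.048,0,.049),H)
p=shot('wrist','w6'); print(w2px('wrist',[tr(.201,s*.055,.114) for s in (1,-1)],p),w2px('wrist',[tr(.127,-.065,.021),tr(.179,-.065,.021),tr(.236,-.071,.026)],p))
E
```

```text
time_s: 19.9
tcp_pos: [0.4778, -0.1127, 0.1304]
tcp_rot: [-2.218, 0.029, 2.195]
contact_force: [-0.5, 0.2, -1.6]
finger_gap: 0.0224
turn [-0.01 -0.6   0.12] alt [179.99   0.18   0.95]
t 19.9 tcp [ 0.4778 -0.1127  0.1304] yaw -91.61 j6 1.36 shift [ 0.0814 -0.0001  0.0007] F [-0.5  0.2 -1.6] gap 0.0224
[[318.26331959 442.31501661]
 [318.33230009 172.83557223]] [[451.54754455 140.07829211]
 [358.18057715 140.23015299]
 [254.32825049 128.77550372]]
```

View pics/w6.png

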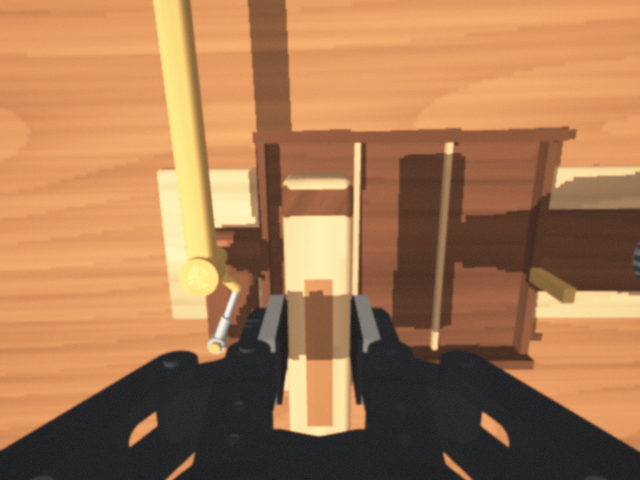

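```bash
python3 -m crank '0.03 0 0.001 0 0 0 1;0.055 0 0.001 0 0 0 1;0.07 0 0.001 0 0 0 1;0.078 0 0.001 0 0 0 1;0.081 0 0.001 0 0 0 1;0.081 0 0.001 0 0 0 1;0.081 0 0.001 0 0 0 1'
python3 - <<'E'
from h import *
rel(tr(.201,0,.049))
E
```

```text
time_s: 20.65
tcp_pos: [0.478, -0.1117, 0.05]
tcp_rot: [-2.22, 0.027, 2.195]
contact_force: [0.0, 0.7, -0.7]
finger_gap: 0.0224
t 20.65 tcp [ 0.478  -0.1117  0.05  ] yaw -91.52 j6 1.36 shift [0.001  0.0007 0.    ] F [ 0.   0.7 -0.7] gap 0.0224
```

```bash
python3 -m crank '0.001 0 0 0 0 0 1;0.002 0 0 0 0 0 1;0.0025 0 0 0 0 0 1;0.0025 0 0 0 0 0 1'; python3 -m crank '0 0 0 0 0 0 0.4;0 0 0 0 0 0 0.2;0 0 0 0 0 0 0.2;0 0 0 0 0 0 0.2;-0.02 0 0 0 0 0 0.2;-0.05 0 0 0 0 0 0;-0.08 0 0 0 0 0 -0.5;-0.1 0 0 0 0 0 -0.7;-0.1 0 0 0 0 0 -0.7'
python3 - <<'E'
from h import *
p=shot('wrist','w7'); print(w2px('wrist',[tr(.201,s*.055,.04) for s in (1,-1)],p))
cb=(.4508,.206); rel([*cb,.15],np.radians(67.2)); rel([.594,.107,.15],np.radians(73))
E
```

```text
time_s: 21.05
tcp_pos: [0.4786, -0.1119, 0.0482]
tcp_rot: [-2.221, 0.028, 2.193]
contact_force: [-1.1, 1.7, 6.5]
finger_gap: 0.0224
time_s: 21.95
tcp_pos: [0.479, -0.1124, 0.1507]
tcp_rot: [-2.227, 0.029, 2.189]
contact_force: [0.6, 0.2, -0.6]
finger_gap: 0.0727
[[318.82778499 337.08072637]
 [319.1616295  161.86727944]]
turn [21.26 -0.85  0.23] alt [-158.73   -0.32   -1.19]
t 22.0 tcp [ 0.4781 -0.1122  0.1492] yaw -91.54 j6 1.36 shift [-0.001  -0.3173  0.0358] F [ 0.1 -1.   1.1] gap 0.0725
turn [15.46 -0.85  0.19] alt [-164.53   -0.27   -1.23]
t 22.0 tcp [ 0.4781 -0.1122  0.1492] yaw -91.54 j6 1.36 shift [ 0.0011 -0.2222 -0.1099] F [ 0.1 -1.   1.1] gap 0.0725
```

View pics/w7.png

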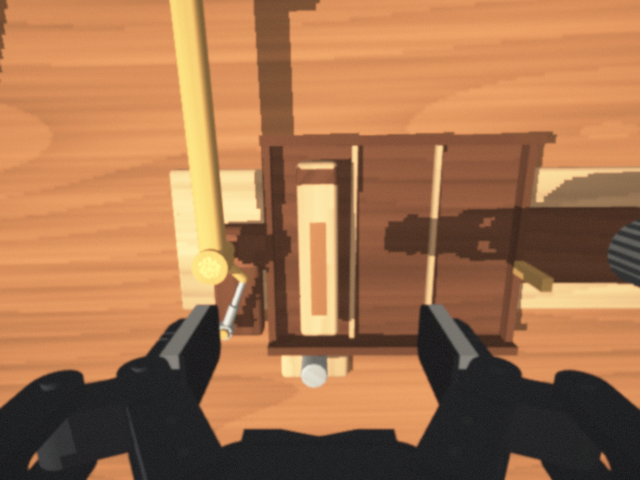

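Run:
```python
from h import *
a=cv2.imread('pics/top0.png').astype(int); shot('top','t4'); b=cv2.imread('pics/t4.png').astype(int)
d=np.abs(a-b).max(2)
for n,(x0,y0,x1,y1) in dict(A=(283,190,320,245),B=(248,245,285,298)).items(): print(n,(d[y0:y1,x0:x1]>40).sum())
```

```text
A 0
B 0
```

```bash
python3 -m crank '0 -0.05 -0.025 4 0 0 -0.7;0 -0.1 -0.05 8 0 0 -0.7;0 -0.14 -0.07 12 0 0 -0.7;0 -0.18 -0.09 15.5 -0.8 0 -0.7;0 -0.223 -0.111 15.5 -0.8 0 -0.7;0.02 -0.223 -0.111 15.5 -0.8 0 -0.7;0.05 -0.223 -0.111 15.5 -0.8 0 -0.7;0.08 -0.223 -0.111 15.5 -0.8 0 -0.7;0.09 -0.223 -0.111 15.5 -0.8 0 -0.7;0.09 -0.223 -0.111 15.5 -0.8 0 -0.7'
python3 - <<'E'
from h import *
rel([.595,.108,.031],np.radians(73))
p=shot('wrist','w8'); d=np.array([np.cos(np.radians(-17)),np.sin(np.radians(-17))])*.055
print(w2px('wrist',[[.595+s*d[0],.108+s*d[1],.024] for s in (1,-1)],p))
E
```

```text
time_s: 23.05
tcp_pos: [0.5936, 0.1077, 0.0575]
tcp_rot: [-2.055, 0.307, 2.067]
contact_force: [-0.8, -0.4, 0.6]
finger_gap: 0.0728
turn [-0.04  0.34  0.06] alt [ 1.7996e+02  9.0000e-02 -5.3000e-01]
t 23.05 tcp [0.5936 0.1077 0.0575] yaw -107.04 j6 2.04 shift [ 0.0265 -0.0007 -0.0014] F [-0.8 -0.4  0.6] gap 0.0728
[[316.99293468 164.98929356]
 [317.3077522  410.42942994]]
```

View pics/w8.png

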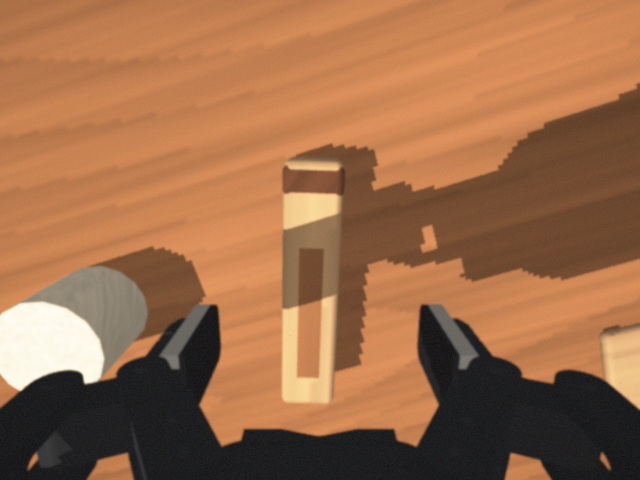

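```bash
python3 -m crank '0.012 -0.002 0 0 0 0 -0.6;0.022 -0.002 0 0 0 0 -0.5;0.026 -0.002 0 0 0 0 -0.4;0.026 -0.002 0 0 0 0 -0.2;0.026 -0.002 0 0 0 0 1;0.026 -0.002 0 0 0 0 1;0.026 -0.002 0 0 0 0 1;0.026 -0.002 0 0 0 0 1;0.026 -0.002 0 0 0 0 1' 50;  python3 -m crank '-0.04 0 0 0 0 0 1;-0.08 0 0 0 0 0 1;-0.1 0 0 0 0 0 1;-0.1 0 0 0 0 0 1;-0.1 0 0 0 0 0 1'
python3 - <<'E'
from h import *
rel(tr(.153,0,.135),H)
E
```

```text
time_s: 24.0
tcp_pos: [0.5958, 0.1099, 0.0338]
tcp_rot: [-2.058, 0.306, 2.062]
contact_force: [-0.3, 0.6, 6.2]
finger_gap: 0.0226
time_s: 24.5
tcp_pos: [0.5958, 0.1096, 0.1337]
tcp_rot: [-2.058, 0.305, 2.062]
contact_force: [-0.1, -1.1, -1.7]
finger_gap: 0.0226
turn [-15.45   0.11   0.18] alt [ 1.6455e+02  2.6000e-01 -1.6000e-01]
t 24.5 tcp [0.5958 0.1096 0.1337] yaw -107.05 j6 2.04 shift [-0.0021  0.293   0.0348] F [-0.1 -1.1 -1.7] gap 0.0226
```

```bash
python3 -m crank '-0.002 0.04 0.005 -4 0 0 1;-0.002 0.08 0.01 -8 0 0 1;-0.002 0.12 0.015 -12 0 0 1;-0.002 0.16 0.02 -15.5 0 0 1;-0.002 0.2 0.025 -15.5 0 0 1;-0.002 0.24 0.03 -15.5 0 0 1;-0.002 0.27 0.035 -15.5 0 0 1;-0.002 0.293 0.035 -15.5 0 0 1;-0.002 0.293 0.035 -15.5 0 0 1;-0.002 0.293 0.035 -15.5 0 0 1' 50
python3 - <<'E'
from h import *
rel(tr(.153,0,.051),H)
E
```

```text
time_s: 25.5
tcp_pos: [0.4756, -0.1603, 0.1337]
tcp_rot: [-2.201, 0.027, 2.209]
contact_force: [0.3, -0.3, -0.5]
finger_gap: 0.0224
turn [-0.04  0.2   0.24] alt [179.96   0.38  -0.31]
t 25.5 tcp [ 0.4756 -0.1603  0.1337] yaw -91.64 j6 1.27 shift [ 0.0827  0.0004 -0.0013] F [ 0.3 -0.3 -0.5] gap 0.0224
```

```bash
python3 -m crank '0.03 0 0 0 0 0 1;0.055 0 -0.001 0 0 0 1;0.07 0 -0.001 0 0 0 1;0.079 0 -0.001 0 0 0 1;0.0825 0 -0.001 0 0 0 1;0.0825 0 -0.001 0 0 0 1;0.084 0 -0.001 0 0 0 1;0.085 0 -0.001 0 0 0 1;0.085 0 -0.001 0 0 0 1'; python3 -m crank '0 0 0 0 0 0 0.4;0 0 0 0 0 0 0.2;0 0 0 0 0 0 0.2;0 0 0 0 0 0 0.2;-0.02 0 0 0 0 0 0.2;-0.05 0 0 0 0 0 0;-0.08 0 0 0 0 0 -0.5;-0.1 0 0 0 0 0 -0.7;-0.1 0 0 0 0 0 -0.7'
python3 - <<'E'
from h import *
a=cv2.imread('pics/top0.png').astype(int); shot('top','t5'); b=cv2.imread('pics/t5.png').astype(int)
d=np.abs(a-b).max(2); x0,y0,x1,y1=248,245,285,298; print((d[y0:y1,x0:x1]>40).sum())
rel([.4508,.206,.15],np.radians(67.2)); shot('wrist','w9')
E
```

```text
time_s: 26.4
tcp_pos: [0.4772, -0.16, 0.0497]
tcp_rot: [-2.203, 0.027, 2.207]
contact_force: [-0.1, 2.4, 4.0]
finger_gap: 0.0224
time_s: 27.3
tcp_pos: [0.4789, -0.161, 0.1523]
tcp_rot: [-2.209, 0.029, 2.202]
contact_force: [0.9, 0.3, 0.4]
finger_gap: 0.0727
0
turn [ 2.114e+01 -2.000e-02  1.900e-01] alt [-1.5886e+02 -2.7000e-01 -3.0000e-02]
t 27.35 tcp [ 0.478  -0.1607  0.1508] yaw -91.66 j6 1.27 shift [ 0.0019 -0.3657  0.0379] F [-0.4  0.3 -1.3] gap 0.0725
```

```bash
python3 -m crank '0 -0.05 0.005 7 0 0 -0.7;0 -0.1 0.01 14 0 0 -0.7;0 -0.15 0.015 21.1 0 0 -0.7;0 -0.2 0.02 21.1 0 0 -0.7;0 -0.25 0.026 21.1 0 0 -0.7;0 -0.3 0.033 21.1 0 0 -0.7;0 -0.34 0.037 21.1 0 0 -0.7;0.03 -0.366 0.038 21.1 0 0 -0.7;0.06 -0.366 0.038 21.1 0 0 -0.7;0.08 -0.366 0.038 21.1 0 0 -0.7;0.09 -0.366 0.038 21.1 0 0 -0.7;0.09 -0.366 0.038 21.1 0 0 -0.7'
python3 - <<'E'
from h import *
rel([.4508,.206,.032],np.radians(67.2))
shot('wrist','w10')
a=cv2.resize(cv2.imread('pics/w9.png'),(400,300));b=cv2.resize(cv2.imread('pics/w10.png'),(400,300)); cv2.imwrite('pics/m1.png',np.hstack([a,b]))
E
```

```text
time_s: 28.6
tcp_pos: [0.4483, 0.2062, 0.0592]
tcp_rot: [-1.998, 0.402, 2.008]
contact_force: [-0.2, 0.1, -0.4]
finger_gap: 0.0726
turn [0.04 0.3  0.  ] alt [-1.7996e+02 -1.0000e-02  4.7000e-01]
t 28.6 tcp [0.4483 0.2062 0.0592] yaw -112.76 j6 2.39 shift [ 0.0272 -0.0008 -0.0025] F [-0.2  0.1 -0.4] gap 0.0726
```

View pics/m1.png

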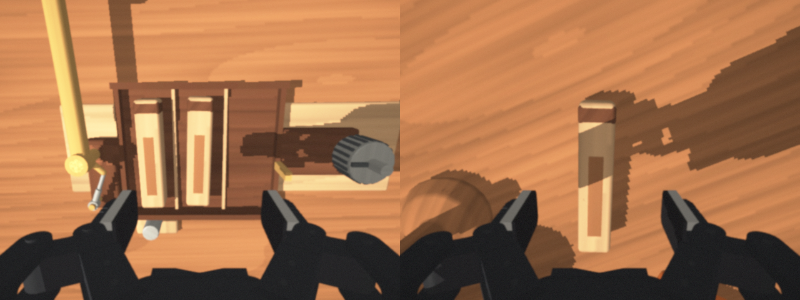

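```bash
python3 -m crank '0.012 -0.001 -0.001 0 0 0 -0.6;0.022 -0.001 -0.001 0 0 0 -0.5;0.026 -0.001 -0.001 0 0 0 -0.4;0.026 -0.001 -0.001 0 0 0 -0.2;0.026 -0.001 -0.001 0 0 0 1;0.026 -0.001 -0.001 0 0 0 1;0.026 -0.001 -0.001 0 0 0 1;0.026 -0.001 -0.001 0 0 0 1;0.026 -0.001 -0.001 0 0 0 1' 50;  python3 -m crank '-0.04 0 0 0 0 0 1;-0.08 0 0 0 0 0 1;-0.1 0 0 0 0 0 1;-0.1 0 0 0 0 0 1;-0.1 0 0 0 0 0 1'
python3 - <<'E'
from h import *
rel(tr(.153-.048,0,.135),H)
E
```

```text
time_s: 29.55
tcp_pos: [0.4508, 0.2072, 0.0349]
tcp_rot: [-1.999, 0.4, 2.005]
contact_force: [-0.8, -0.9, 5.8]
finger_gap: 0.0223
time_s: 30.05
tcp_pos: [0.4509, 0.2068, 0.1349]
tcp_rot: [-2.0, 0.4, 2.004]
contact_force: [-0.3, 0.2, -0.2]
finger_gap: 0.0223
turn [-21.17   0.13   0.18] alt [158.83   0.26  -0.18]
t 30.05 tcp [0.4509 0.2068 0.1349] yaw -112.77 j6 2.39 shift [-0.0016  0.3733 -0.1833] F [-0.3  0.2 -0.2] gap 0.0223
```

```bash
python3 -m crank '0 0.036 -0.018 -4 0 0 1;0 0.072 -0.036 -8 0 0 1;0 0.108 -0.053 -12 0 0 1;0 0.144 -0.07 -16 0 0 1;0 0.18 -0.088 -21.2 0 0 1;0 0.216 -0.106 -21.2 0 0 1;0 0.252 -0.124 -21.2 0 0 1;0 0.288 -0.141 -21.2 0 0 1;0 0.324 -0.159 -21.2 0 0 1;0 0.355 -0.175 -21.2 0 0 1;0 0.373 -0.183 -21.2 0 0 1;0 0.373 -0.183 -21.2 0 0 1' 50; python3 -m crank '0 0 0 0 0 0 1;0 0 0 0 0 0 1;0 0 0 0 0 0 1'
python3 - <<'E'
from h import *
rel(tr(.105,0,.052),H); shot('wrist','w11')
im=cv2.imread('pics/w11.png').mean(2)
# cap end: print column profile along case axis
print([int(v) for v in im[140:230:4,318]])
E
```

```text
time_s: 31.25
tcp_pos: [0.4744, -0.2098, 0.1316]
tcp_rot: [-2.2, 0.029, 2.208]
contact_force: [0.2, 0.4, -0.7]
finger_gap: 0.0227
time_s: 31.55
tcp_pos: [0.4741, -0.2088, 0.131]
tcp_rot: [-2.199, 0.027, 2.21]
contact_force: [-0.2, -0.8, 0.0]
finger_gap: 0.0225
turn [-0.06  0.27  0.26] alt [179.94   0.41  -0.42]
t 31.55 tcp [ 0.4741 -0.2088  0.131 ] yaw -91.66 j6 1.18 shift [ 0.079  -0.0001 -0.0016] F [-0.2 -0.8  0. ] gap 0.0225
[107, 110, 110, 110, 104, 106, 108, 109, 111, 170, 210, 214, 100, 103, 109, 106, 109, 109, 178, 222, 222, 222, 222]
```

```bash
python3 -m crank '0.03 0 0 0 0 0 1;0.055 0 -0.001 0 0 0 1;0.068 0 -0.0015 0 0 0 1;0.076 0 -0.0015 0 0 0 1;0.079 0 -0.0015 0 0 0 1;0.079 0 -0.0015 0 0 0 1;0.080 0 -0.0015 0 0 0 1;0.081 0 -0.0015 0 0 0 1;0.081 0 -0.0015 0 0 0 1'; python3 -m crank '0 0 0 0 0 0 0.4;0 0 0 0 0 0 0.2;0 0 0 0 0 0 0.2;0 0 0 0 0 0 0.2;-0.02 0 0 0 0 0 0.2;-0.05 0 0 0 0 0 0;-0.08 0 0 0 0 0 -0.5;-0.1 0 0 0 0 0 -0.7;-0.1 0 0 0 0 0 -0.7'
python3 - <<'E'
from h import *
p=shot('wrist','w12')
o=manip.observe(); r=R.from_rotvec(o['tcp_rot'])
rel(tr(.262+.035,-.15,.25),H)
E
```

```text
time_s: 32.5
tcp_pos: [0.476, -0.2088, 0.0509]
tcp_rot: [-2.202, 0.028, 2.208]
contact_force: [1.0, 0.1, 2.7]
finger_gap: 0.0222
time_s: 33.4
tcp_pos: [0.4779, -0.2099, 0.1536]
tcp_rot: [-2.208, 0.03, 2.204]
contact_force: [0.7, 0.1, -0.5]
finger_gap: 0.0726
turn [-0.06  0.02  0.16] alt [ 1.7994e+02  2.5000e-01 -3.0000e-02]
t 33.45 tcp [ 0.477  -0.2095  0.152 ] yaw -91.66 j6 1.18 shift [-0.0975 -0.1936 -0.148 ] F [-0.8 -0.5 -1. ] gap 0.0725
```

View pics/w12.png

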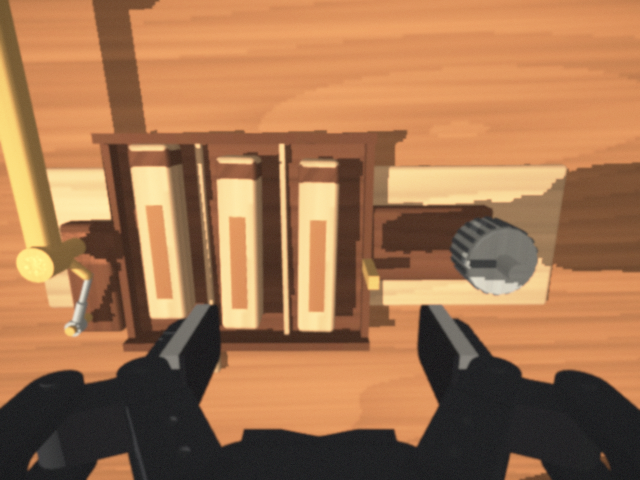

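```bash
python3 -m crank '-0.04 -0.03 -0.02 0 0 0 1;-0.08 -0.07 -0.05 0 0 0 1;-0.0975 -0.11 -0.08 0 0 0 1;-0.0975 -0.15 -0.12 0 0 0 1;-0.0975 -0.195 -0.148 0 0 0 1;-0.0975 -0.195 -0.148 0 0 0 1;-0.0975 -0.195 -0.148 0 0 0 1;-0.05 -0.195 -0.148 0 0 0 1;0 -0.195 -0.148 0 0 0 1;0.04 -0.195 -0.148 0 0 0 1;0.068 -0.195 -0.148 0 0 0 1;0.068 -0.195 -0.148 0 0 0 1'
python3 - <<'E'
from h import *
o=manip.observe(); r=R.from_rotvec(o['tcp_rot']); rel(o['tcp_pos'],H)
for f in np.arange(1.6,-.05,-.1):
    off=.0205+.003*f/1.6; c=tr(.262-.15*np.cos(f)+off*np.sin(f),-.15*np.sin(f)-off*np.cos(f),.083)
    print(round(f,1),np.round(r.inv().apply(c-o['tcp_pos']),3))
E
```

```text
time_s: 34.65
tcp_pos: [0.6262, -0.0194, 0.0792]
tcp_rot: [-2.194, 0.029, 2.216]
contact_force: [-0.4, 0.2, -0.3]
finger_gap: -0.0
turn [-0.09  0.58  0.15] alt [179.91   0.24  -0.91]
t 34.65 tcp [ 0.6262 -0.0194  0.0792] yaw -91.69 j6 1.56 shift [0. 0. 0.] F [-0.4  0.2 -0.3] gap -0.0
1.6 [-0.004  0.008 -0.004]
1.5 [-0.004  0.023 -0.006]
1.4 [-0.004  0.039 -0.006]
1.3 [-0.004  0.054 -0.005]
1.2 [-0.004  0.069 -0.003]
1.1 [-0.004  0.084  0.001]
1.0 [-0.004  0.098  0.007]
0.9 [-0.004  0.112  0.014]
0.8 [-0.004  0.125  0.022]
0.7 [-0.004  0.137  0.032]
0.6 [-0.004  0.148  0.043]
0.5 [-0.004  0.158  0.055]
0.4 [-0.004  0.166  0.067]
0.3 [-0.003  0.173  0.081]
0.2 [-0.003  0.179  0.095]
0.1 [-0.003  0.183  0.11 ]
-0.0 [-0.003  0.186  0.125]
```

```bash
python3 -m crank '-0.004 0.005 -0.004 0 0.5 0 1;-0.004 0.014 -0.005 0 0.5 0 1;-0.004 0.023 -0.006 0 0.5 0 1;-0.004 0.039 -0.006 0 0.5 0 1;-0.004 0.054 -0.005 0 0.5 0 1;-0.004 0.069 -0.003 0 0.5 0 1;-0.004 0.084 0.001 0 0.5 0 1;-0.004 0.098 0.007 0 0.5 0 1;-0.004 0.112 0.014 0 0.5 0 1;-0.004 0.125 0.022 0 0.5 0 1;-0.004 0.137 0.032 0 0.5 0 1;-0.004 0.137 0.032 0 0.5 0 1'
python3 - <<'E'
from h import *
o=manip.observe(); r=R.from_rotvec(o['tcp_rot']); rel(o['tcp_pos'],H)
for f in np.arange(.6,-.05,-.1):
    off=.0205+.003*f/1.6; c=tr(.262-.15*np.cos(f)+off*np.sin(f),-.15*np.sin(f)-off*np.cos(f),.083)
    print(round(f,1),np.round(r.inv().apply(c-o['tcp_pos']),3))
E
```

```text
time_s: 35.85
tcp_pos: [0.5884, -0.1568, 0.083]
tcp_rot: [-2.202, 0.031, 2.207]
contact_force: [-0.1, 0.3, 0.2]
finger_gap: -0.0002
turn [-0.17  0.15  0.15] alt [179.83   0.23  -0.24]
t 35.85 tcp [ 0.5884 -0.1568  0.083 ] yaw -91.77 j6 1.34 shift [0. 0. 0.] F [-0.1  0.3  0.2] gap -0.0002
0.6 [0.    0.009 0.009]
0.5 [0.    0.019 0.021]
0.4 [0.    0.028 0.033]
0.3 [0.    0.035 0.047]
0.2 [0.    0.041 0.061]
0.1 [0.    0.045 0.076]
0.0 [0.    0.048 0.091]
```

```bash
python3 -m crank '0 0.009 0.009 0 0 0 1;0 0.019 0.021 0 0 0 1;0 0.028 0.033 0 0 0 1;0 0.035 0.047 0 0 0 1;0 0.041 0.061 0 0 0 1;0 0.045 0.07 0 0 0 1;0 0.047 0.08 0 0 0 1;0 0.048 0.086 0 0 0 1;0 0.048 0.089 0 0 0 1;0 0.048 0.091 0 0 0 1;0 0.048 0.091 0 0 0 1'; python3 -m crank '0 0 0.001 0 0 0 1;0 0 0.002 0 0 0 1;0 0 0.003 0 0 0 1;0 0 0.003 0 0 0 1'
```

```text
time_s: 36.95
tcp_pos: [0.496, -0.2018, 0.0831]
tcp_rot: [-2.202, 0.031, 2.207]
contact_force: [-0.4, -0.0, 0.2]
finger_gap: -0.0001
time_s: 37.35
tcp_pos: [0.4948, -0.2018, 0.0834]
tcp_rot: [-2.206, 0.032, 2.204]
contact_force: [6.7, 1.5, -4.5]
finger_gap: 0.0002
```

```bash
python3 -m crank '0 0 -0.015 0 0 0 1;-0.05 0 -0.02 0 0 0 1;-0.1 0 -0.02 0 0 0 1;-0.15 0 -0.02 0 0 0 1;-0.15 -0.05 -0.02 0 0 0 1;-0.15 -0.1 0 0 0 0 1;-0.15 -0.15 0 0 0 0 1;-0.15 -0.2 0.02 0 0 0 1;-0.15 -0.25 0.04 0 0 0 1;-0.15 -0.3 0.06 0 0 0 1;-0.15 -0.35 0.08 0 0 0 1;-0.15 -0.4 0.1 0 0 0 1'; python3 -m crank '0 -0.06 0.02 0 0 0 1;0 -0.1 0.02 0 0 0 1;0 -0.1 0.02 0 0 0 1;0 -0.1 0.02 0 0 0 1;0 -0.1 0.02 0 0 0 1'
python3 - <<'E'
from h import *
shot('top','t9',(340,210,480,310),5.6); shot('scene','s9',(120,205,300,325),4.3); shot('top','t9f')
a=cv2.imread('pics/t9.png');b=cv2.imread('pics/s9.png'); print(a.shape,b.shape)
a=cv2.resize(a,(480,343));b=cv2.resize(b,(320,213)); c=np.zeros((560,784,3),np.uint8)
a=cv2.resize(cv2.imread('pics/t9.png'),(392,280)); 
top=cv2.imread('pics/t9f.png'); s=cv2.resize(cv2.imread('pics/s9.png'),(392,261))
c[:280,:392]=a; c[:261,392:]=s; w=cv2.resize(top[110:330,120:480],(458,280)); c[280:,:458]=w
print(w2px('top',[tr(.262,0,.059),tr(.072,0,.059),tr(.112,0,.085),tr(.153,-.071,.034)]))
cv2.imwrite('pics/m2.png',c)
E
```

```text
time_s: 38.55
tcp_pos: [0.4137, 0.1812, 0.2343]
tcp_rot: [-2.206, 0.032, 2.203]
contact_force: [0.2, 0.1, 0.4]
finger_gap: -0.0004
time_s: 39.05
tcp_pos: [0.3965, 0.2808, 0.2342]
tcp_rot: [-2.206, 0.033, 2.205]
contact_force: [0.3, -0.2, -1.3]
finger_gap: -0.0001
(560, 784, 3) (516, 774, 3)
[[360.31726958 256.18418815]
 [431.2217156  256.49771569]
 [419.02872909 256.30629184]
 [398.705375   230.52067501]]
```

Run:
```python
from h import *
b=cv2.imread('pics/t9f.png'); hsv=cv2.cvtColor(b,cv2.COLOR_BGR2HSV)
for lo in ((20,150,150),(19,120,120)):
    m=cv2.inRange(hsv,lo,(32,255,255)); m[:,:345]=0;m[:,460:]=0;m[:220]=0;m[290:]=0
    n,l,st,ce=cv2.connectedComponentsWithStats(m); i=1+np.argmax(st[1:,4]); ys,xs=np.where(l==i)
    w=px2w('top',np.c_[xs,ys],.059); vx,vy,x0,y0=cv2.fitLine(w[:,:2].astype(np.float32),cv2.DIST_HUBER,0,.01,.01).ravel()
    print(st[i],'bar heading',np.degrees(np.arctan2(vy,vx))%180)
# knob / dark tray
g=b.max(2); sub=g[240:270,405:432]; ys,xs=np.where(sub<45); print('knob px',xs.mean()+405 if len(xs) else 0,ys.mean()+240 if len(ys) else 0,len(xs))
# tray outer -y side edge: column gradient
for u in (375,395,415): print(u,[int(v) for v in b[222:240,u].mean(1)],[int(v) for v in b[270:292,u].mean(1)])
a=cv2.imread('pics/top0.png'); d=(np.abs(a.astype(int)-b).max(2)>45).astype(np.uint8)
n,l,st,ce=cv2.connectedComponentsWithStats(cv2.dilate(d,np.ones((3,3))))
print([tuple(int(x) for x in s) for s in st[1:] if s[4]>40])
```

```text
[358 254   6   6  27] bar heading 82.39733
[379 256  35   3  96] bar heading 87.93755
knob px 0 0 0
375 [134, 135, 134, 136, 136, 144, 140, 136, 133, 119, 88, 84, 78, 93, 86, 84, 93, 102] [61, 62, 64, 60, 60, 55, 56, 57, 58, 54, 55, 54, 53, 78, 105, 113, 108, 108, 111, 113, 114, 113]
395 [135, 135, 131, 131, 138, 133, 128, 128, 125, 112, 86, 80, 75, 87, 97, 100, 79, 76] [103, 104, 104, 106, 108, 103, 85, 62, 58, 55, 56, 55, 59, 63, 76, 76, 77, 72, 69, 73, 69, 79]
415 [139, 141, 143, 142, 140, 137, 135, 137, 135, 116, 85, 78, 73, 86, 101, 128, 124, 90] [164, 169, 185, 186, 190, 187, 174, 104, 59, 56, 55, 50, 52, 63, 76, 78, 78, 71, 71, 71, 73, 74]
[(137, 189, 446, 291, 51879), (289, 197, 26, 40, 615), (253, 249, 30, 41, 656), (0, 380, 108, 100, 7527), (347, 423, 72, 57, 2035)]
```

Run:
```python
from h import *
b=cv2.imread('pics/t9f.png').astype(int)
for u in range(364,436,5):
    c=b[240:275,u]; s=c[:,1]-c[:,0]; s2=np.clip(s-np.median(s)-15,0,None); print(u, round((s2*np.arange(240,275)).sum()/max(s2.sum(),1),1), end=' | ')
o=manip.observe(); print(o['time_s'],o['contact_force'])
```

```text
364 253.2 | 369 256.9 | 374 255.9 | 379 255.7 | 384 256.6 | 389 256.9 | 394 257.0 | 399 256.9 | 404 256.9 | 409 257.0 | 414 0.0 | 419 0.0 | 424 257.1 | 429 257.8 | 434 258.2 | 39.2 [ 0.20471565  0.27896219 -0.24089818]
```

```bash
python3 -c "
from bench import manip; print(manip.job_done())"
```

```text
the job is handed in; nothing more can be done
None
```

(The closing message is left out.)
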